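Find the cushioned adapter with the probe rod and load the tube

ROBOT

A 7-joint arm with a two-finger parallel gripper is mounted at the origin on the work surface. World frame = base frame: x ahead of the robot, y to its left, z up, the work surface at z = 0. Lengths are in m, angles in rad, forces in N, time in s.
With the tool pointing down it reaches from about 0.4 to 0.85 m from the base axis. Payload 10.4 kg.
Tool frame: the origin (TCP) lies between the finger pads; the fingertips stand tcp_to_tips ahead of it and the grasp point (between the pads) lies 8 mm behind it (tcp_to_tips is the distance from the TCP to the fingertips, in m); z points along the fingers, y is the line along which they close (so a half turn about z gives the same grasp; the last joint's range is limited). The gripper opens to 85 mm and grips with 20 to 120 N. Pads are 22 mm wide; open, the fingers measure 114 mm over their backs; the gripper's body (76 mm by 85 mm) begins 54 mm behind the grasp point. The pads swing forward as they close: fully open they stand 13 mm farther back than shut.
Start: joints at [1.271, 0.332, -0.065, 1.46, 0.022, 1.35, -0.088], TCP at [0.171, -0.601, 0.242] pointing down, gripper open.
Joint ranges: [-2.6, 2.6], [-0.5, 2.12], [-1.47, 1.34], [0.16, 2.42], [-1.27, 4.41], [0.06, 2.06], [-2.6, 2.6]. Speed limits (rad/s): [2.22, 2.22, 2.79, 2.79, 3.14, 3.14, 3.14].

INTERFACE

Orientations are given as a unit quaternion [x, y, z, w].
In Python, from workcell import * gives the robot as it stands.
- The arm moves only by the tool apply_moves, never from a script. Its argument "rows" is a list of rows, each an object of numbers: "x", "y", "z": the shift along the tool's x, y, z in mm; "ax", "ay", "az": the turn, a rotation vector about the tool's x, y, z in degrees; "gripper": the closure, from 0 (fully open) to 1 (shut). A call has 1 to 5 rows; each row shifts and turns the commanded pose from where the row before left it, along the tool's axes as they then stand; what a row does not reach is not made up. A row lasts 1/12 s, in which the tool goes at most 41.7 mm and 7.16 degrees, less where a joint would pass 70% of its speed; a pose out of reach is approached as far as the arm can. A call with a gripper value outside its range is refused whole. The fingers move at their own pace and stop on an object; "newtons" is the grip in N (left out, the last holds). Time passes only in rows, so rows that do not move let the fingers close. It gives the time, the measured TCP pose, the force, the opening and the grip force at its end, in the units of the state.
- get_obs(): the state, without advancing time (a new reading comes with each control period).
- camera(name): name is "scene" or "top" or "wrist"; returns a dict with "color" (420x560x3 uint8, red, green, blue), "fov_y" (degrees; the focal length in pixels is half the picture's height over the tangent of half this angle, whatever the lens; pixels are square), "cx", "cy" (the principal point, pixels), "rvec" (rotation vector, rad) and "tvec" (3), from world to camera coordinates, as OpenCV has them. Camera axes: x right, y down, z forward; pixel columns grow to the right and rows downward; lengths in m; the calibration is good to about 2 mm. A picture is of the moment at which its call begins. There is no depth.
- hand_in(): hands the job in; it is judged then, once.
The state is a dict: "clock": time; "joint_pos": joint angles; "joint_velocities": joint speeds; "tau": joint torques, N m; "position": TCP position; "ee_rot": TCP orientation; "ft_force": force on the tool from outside, world axes, zero at the start; "torque": the same for the moment, N m; "grip_width": opening from 0.0 (shut) to 1.0 (fully open); "grasp_force": force on a finger pad.
Only numpy, scipy, OpenCV 4.12 (cv2) and the standard library are available. Lean on these libraries where they do the work, as an engineer would, in place of code of your own. Each camera call takes 0.05 s, during which the arm holds its last target. There are 200 camera calls.

TASK

Only one of the four tube adapters in the grey draining tray still has the rubber cushion that closes the bottom of its bore; the others are open right through. Feel down the bores with the steel probe rod until its tip rests on the cushion, stand the rod back in its stand, then lower the stoppered glass tube into that adapter, without letting it drop and never down an open one. Leave all four adapters standing in the tray and do not shift the bottle.

Things in the scene. Friction and masses are not known exactly. Their poses are not given: they have to be found in the camera images.
- adapter_a: one of four like tube adapters: loose grey plastic cylinder 44 mm across, 80 mm tall, about 120 g, upright in the draining tray. Bore along its axis 22 mm across, with a 4 mm thick lip round a 12 mm hole at the bottom. One, a different one each time, keeps its cushion: there the bore ends 20 mm above the underside. Origin: centre of the underside; z up the bore
- adapter_b: one of four like tube adapters: loose grey plastic cylinder 44 mm across, 80 mm tall, about 120 g, upright in the draining tray. Bore along its axis 22 mm across, with a 4 mm thick lip round a 12 mm hole at the bottom. One, a different one each time, keeps its cushion: there the bore ends 20 mm above the underside. Origin: centre of the underside; z up the bore
- adapter_c: one of four like tube adapters: loose grey plastic cylinder 44 mm across, 80 mm tall, about 120 g, upright in the draining tray. Bore along its axis 22 mm across, with a 4 mm thick lip round a 12 mm hole at the bottom. One, a different one each time, keeps its cushion: there the bore ends 20 mm above the underside. Origin: centre of the underside; z up the bore
- adapter_d: one of four like tube adapters: loose grey plastic cylinder 44 mm across, 80 mm tall, about 120 g, upright in the draining tray. Bore along its axis 22 mm across, with a 4 mm thick lip round a 12 mm hole at the bottom. One, a different one each time, keeps its cushion: there the bore ends 20 mm above the underside. Origin: centre of the underside; z up the bore
- rod: steel probe rod, 190 mm long, about 100 g: shaft 10 mm across for the first 130 mm from the tip, then a white ribbed handle, a cylinder 24 mm across and 60 mm long. It starts upright in the rod stand, tip on the floor of the stand's hole, and may lean a few degrees. Origin: centre of the tip's end face; z: from tip to handle
- rod_tip (a point): the same point as the rod's origin: centre of the tip's end face
- rod_grip (a point): point on the rod's axis 160 mm from the tip, the middle of the handle: where to grasp it
- rod_stand: aluminium block 60 x 60 x 70 mm (height), fixed to the bench, with one upright hole 16 mm across and 60 mm deep (its floor 10 mm above the bench) in the middle of its top, mouth bevelled 3 mm. Origin: centre of the underside; sides along x and y
- stand_mouth (a point): centre of the mouth of the stand's hole, in the stand's top face, 70 mm above the bench
- drain_tray: grey plastic draining tray, fixed, 140 mm (its x) by 380 mm (its y) outside, 22 mm high, walls and floor 4 mm thick. The adapters start in a single row along its y, about 85 mm apart. Origin: centre of the underside, on the bench
- tube: stoppered glass sample tube, 112 mm long, about 30 g: clear round-bottomed tube 16 mm across, tan stopper 20 mm across and 24 mm long at the top. It starts upright in the middle hole of the tube rack, its bottom 10 mm above the bench. Origin: lowest point of the tube; z: from bottom to stopper
- tube_bottom (a point): the same point as the tube's origin: its lowest point
- tube_cap (a point): point on the tube's axis 100 mm from its bottom, the middle of the stopper: where to grasp it
- tube_rack: white plastic block 50 mm (its x) by 150 mm (its y), 60 mm high, fixed, with three upright holes 20 mm across and 50 mm deep along y; the tube stands in the middle one. Origin: centre of the underside
- bottle: bystander: amber reagent bottle, 64 mm across and 130 mm tall, loose on the bench beyond the rod stand. Origin: centre of the underside
Mind the look-alikes: they are no part of the job. Leave any blue or pink look-alike of the adapter_b alone.

How it is judged:
By the outcome, as a careful person would: the job done as asked, in the order asked, and still so for the second after the job is handed in, with the robot touching nothing.
It also fails if it takes over 72 s, if anything falls off the work surface, if the arm or the gripper's body presses on something with over 40 N, if the wrist force passes 120 N, or if a joint passes its speed limit or range.

## Working session

There is one attempt and no reset: what is moved stays moved. The work goes in short steps, Python scripts to look and compute and a tool call to move; the robot and the scene stay as the last step left them, time stands still between calls to the robot, and variables do not carry over. Pictures are saved under pics/ and viewed, at most 10 in all, crops included, and the job is handed in when it is done.

Besides the shell and the picture viewer there is one more tool, called after "Call:" as a command line: name --argument value ..., lists and objects as JSON in quotes. apply_moves: Moves the arm, as the interface text tells. Its arguments: {"type":"object","properties":{"rows":{"type":"array","items":{"type":"object","properties":{"x":{"type":"number"},"y":{"type":"number"},"z":{"type":"number"},"ax":{"type":"number"},"ay":{"type":"number"},"az":{"type":"number"},"gripper":{"type":"number"}}}},"newtons":{"type":"number"}},"required":["rows"]}

```bash
ls; mkdir -p pics
python3 - <<'E'
from workcell import *
import cv2,numpy as np
o=get_obs();print({k:np.round(v,4).tolist() for k,v in o.items()})
for n in("scene","top","wrist"):
    c=camera(n);cv2.imwrite(f"pics/{n}0.png",c["color"][...,::-1])
    print(n,c["fov_y"],c["cx"],c["cy"],c["rvec"],c["tvec"])
a=np.hstack([cv2.imread(f"pics/{n}0.png") for n in("scene","top")])
E
```

```text
pics
{'clock': 0.0, 'joint_pos': [1.2714, 0.3329, -0.0647, 1.461, 0.0216, 1.3499, -0.0885], 'joint_velocities': [-0.0016, -0.0005, 0.0013, 0.0008, 0.0004, -0.0002, -0.0003], 'tau': [0.0003, -62.5458, 0.0491, -39.1609, 0.0162, 0.01, 0.0], 'position': [0.1707, -0.6009, 0.2415], 'ee_rot': [0.9904, 0.138, -0.0001, -0.0007], 'ft_force': [0.4343, -0.0065, -0.6335], 'torque': [-0.0053, 0.0591, -0.0054], 'grasp_force': 0.0, 'grip_width': 0.9996}
scene 51.55255225120448 277.36401551373336 205.36719798351533 [ 2.16728405  0.86853958 -0.40513216] [-0.33615687 -0.18918671  1.40956372]
top 43.336914039399495 277.76945320782636 209.3006154389956 [ 2.21253547 -2.16677182  0.0519339 ] [-0.0616539   0.51732657  1.32223516]
wrist 59.749897551817085 275.2635559268055 212.64356317538736 [-2.28860819  1.72756652  0.28570959] [-0.62464493 -0.04093805  0.37996132]
```

View pics/scene0.png

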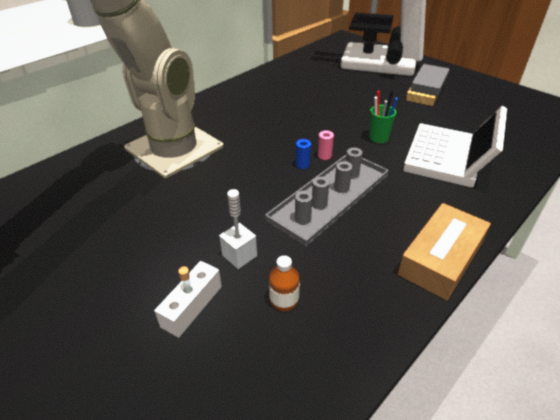

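View pics/top0.png

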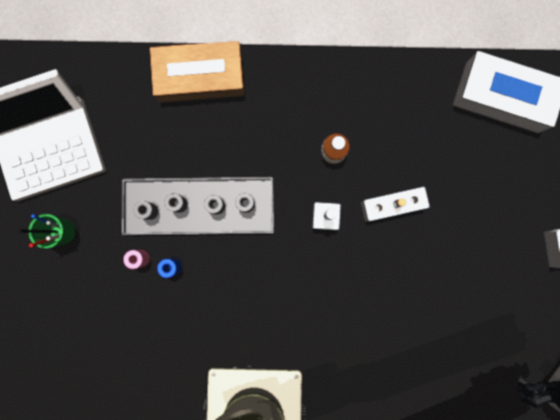

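The top view shows the adapters at about (146,210), (175,202), (214,204) and (245,202). The stand and rod are at (328,215), the tube at (401,202), and the bottle at (336,148). Pink and blue look-alikes stand outside the tray.

```bash
cat > h.py <<'E'
import cv2,numpy as np
from workcell import *
def cam(n):
    c=camera(n);R=cv2.Rodrigues(np.array(c["rvec"],float))[0];f=c["color"].shape[0]/2/np.tan(np.radians(c["fov_y"])/2)
    K=np.array([[f,0,c["cx"]],[0,f,c["cy"]],[0,0,1]]);return c["color"],K,R,np.array(c["tvec"],float)
def ray(C,u,v):
    _,K,R,t=C;d=R.T@np.linalg.inv(K)@[u,v,1];return -R.T@t,d/np.linalg.norm(d)
def onz(C,u,v,z):
    o,d=ray(C,u,v);return o+d*(z-o[2])/d[2]
def proj(C,p):
    _,K,R,t=C;q=K@(R@np.array(p,float)+t);return q[:2]/q[2]
def tri(C1,a,C2,b):
    o1,d1=ray(C1,*a);o2,d2=ray(C2,*b);s=np.linalg.lstsq(np.c_[d1,-d2],o2-o1,rcond=None)[0]
    p,q=o1+d1*s[0],o2+d2*s[1];return (p+q)/2,np.linalg.norm(p-q)
E
python3 - <<'E'
from h import *
T=cam("top");S=cam("scene");print("top cam",-T[2].T@T[3],"f",T[1][0,0])
for (n,C,x0,y0,w,h) in(("top",T,110,130,330,150),):
    cv2.imwrite("pics/tc.png",cv2.resize(C[0][y0:y0+h,x0:x0+w,::-1],None,fx=2.4,fy=2.4,interpolation=cv2.INTER_CUBIC))
a=S[0][140:240,260:400,::-1];b=S[0][180:340,150:310,::-1]
cv2.imwrite("pics/sc.png",np.hstack([cv2.resize(a,(420,300),interpolation=2),cv2.resize(b,(300,300),interpolation=2)]))
# bright components in top
g=cv2.cvtColor(T[0],cv2.COLOR_RGB2GRAY);m=(g>185).astype(np.uint8)
n,l,s,c=cv2.connectedComponentsWithStats(m)
for i in range(1,n):
    if s[i,4]>60 and s[i,1]>120 and s[i,1]<300:print(s[i],c[i],cv2.minAreaRect(np.argwhere(l==i)[:,::-1].astype(np.float32)))
hsv=cv2.cvtColor(T[0],cv2.COLOR_RGB2HSV)
# dark bores inside tray
d=(g[178:236,122:274]<70).astype(np.uint8);n,l,s,c=cv2.connectedComponentsWithStats(d)
for i in range(1,n):
    if s[i,4]>15:print("dark",s[i],c[i]+[122,178])
for u,v in((146,210),(175,202),(214,204),(245,202)):print(onz(T,u,v,.084))
E
```

```text
top cam [ 0.44505842 -0.06181672  1.3482713 ] f 528.553518606449
[332 136  13  13 124] [338.21774194 142.27419355] ((338.2500305175781, 142.25), (12.020814895629883, 11.31370735168457), 45.0)
[ 139  181  133   51 4507] [212.82937653 205.17084535] ((205.0, 206.0), (50.0, 132.0), 90.0)
[ 365  188   64   32 1158] [396.08981002 203.44127807] ((396.2351379394531, 203.3985137939453), (20.57866096496582, 61.70451354980469), 77.27564239501953)
[314 203  26  26 590] [326.3779661  215.47288136] ((326.3443908691406, 215.49026489257812), (25.07607078552246, 24.51466941833496), 3.5763344764709473)
[124 251  17  17 151] [132.2781457  259.00662252] ((132.0, 259.0), (16.0, 16.0), 90.0)
dark [48 21  6  7 36] [172.36111111 201.83333333]
dark [55 20 10 15 68] [182.97058824 205.92647059]
dark [87 22  6  8 25] [211.48 203.2 ]
dark [94 24  9 12 33] [221.57575758 208.84848485]
dark [25 26 11 16 97] [153.08247423 212.3814433 ]
dark [17 28  7  8 43] [141.93023256 209.27906977]
dark [  0  55 152   3 228] [210.49561404 234.6622807 ]
[0.50642465 0.26470761 0.084     ]
[0.5270936  0.19564535 0.084     ]
[0.5242172  0.10181871 0.084     ]
[0.53055787 0.02754801 0.084     ]
```

View pics/tc.png

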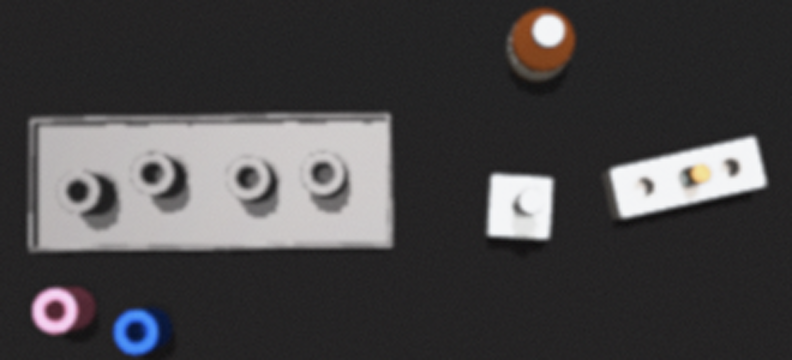

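View pics/sc.png

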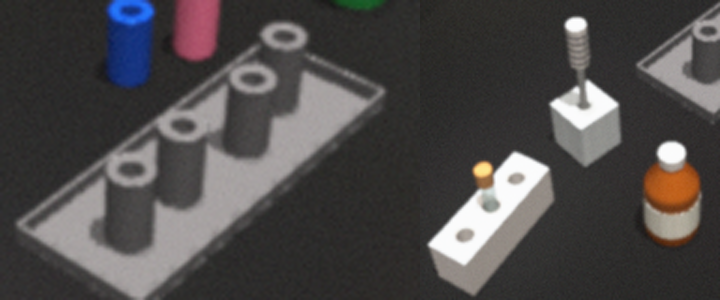

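The enlarged crops show the bore centres at crop px (77,191), (153,174), (249,179) and (324,173). The rod handle is leaning slightly, with its top at (530,200), and the tube cap is at (700,174). I'll triangulate the rod, tube and wrist-camera geometry next.

Run:
```python
from h import *
from scipy.spatial.transform import Rotation as Ro
np.set_printoptions(precision=4,suppress=True)
T=cam("top");S=cam("scene");W=cam("wrist");o=get_obs()
Rt=Ro.from_quat(o["ee_rot"]).as_matrix();wc=-W[2].T@W[3]
print("wristcam in tool",Rt.T@(wc-o["position"]),"\n",Rt.T@W[2].T)
print("toolx",Rt[:,0],"tooly",Rt[:,1])
c2=lambda u,v:(110+(u+.5)/2.4-.5,130+(v+.5)/2.4-.5)
for n,p in zip("1234",((77,191),(153,174),(249,179),(324,173))):print("ad",n,onz(T,*c2(*p),.084))
print("stand",onz(T,326.34,215.49,.07),"rack",onz(T,396.24,203.4,.06))
print("handle top",onz(T,*c2(531,201),.2),"bottlecap",onz(T,338.2,142.3,.13))
# scene points: right half of sc.png scale 1.875 from (150,180)
s2=lambda u,v:(150+(u+.5-420)/1.875-.5,180+(v+.5)/1.875-.5)
print("rod top tri",tri(T,c2(531,201),S,s2(576,24)))
print("cap top tri",tri(T,c2(701,173),S,s2(483,168)))
for nm,C,x0,y0,x1,y1 in(("T",T,385,190,415,215),("S",S,170,255,200,285)):
    h=cv2.cvtColor(C[0],cv2.COLOR_RGB2HSV)[y0:y1,x0:x1];m=(h[...,1]>90)&(h[...,0]>8)&(h[...,0]<25)&(h[...,2]>120)
    a=np.argwhere(m);print(nm,len(a),a.mean(0)[::-1]+[x0,y0],a.min(0)[::-1]+[x0,y0],a.max(0)[::-1]+[x0,y0])
for p in((0.46,-.18,.2),):print(proj(T,p),proj(S,p))
```

```text
wristcam in tool [ 0.0836  0.     -0.1309] 
 [[ 0.0007 -0.9471 -0.321 ]
 [ 1.      0.0005  0.0006]
 [-0.0004 -0.321   0.9471]]
toolx [ 0.9619  0.2733 -0.    ] tooly [ 0.2733 -0.9619 -0.0001]
ad 1 [0.5079 0.2749 0.084 ]
ad 2 [0.5265 0.1993 0.084 ]
ad 3 [0.5235 0.1031 0.084 ]
ad 4 [0.531  0.0283 0.084 ]
stand [ 0.5029 -0.1691  0.07  ] rack [ 0.5364 -0.3398  0.06  ]
handle top [ 0.5016 -0.1681  0.2   ] bottlecap [ 0.6709 -0.1888  0.13  ]
rod top tri (array([ 0.5018, -0.1681,  0.1993]), np.float64(0.00033578735901248184))
cap top tri (array([ 0.5359, -0.3386,  0.1239]), np.float64(0.0003865906353760615))
T 37 [400.5135 202.2432] [397 200] [404 205]
S 122 [183.5574 272.2131] [178 266] [188 279]
[336.137 232.733] [215.8645 186.4159]
```

Call:
apply_moves --rows '[{"az": 5.3,"z": -15,"gripper": 0},{"az": 5.3,"z": -15},{"az": 5.3,"z": -15},{"x": 25,"y": -32},{"x": 25,"y": -32}]'

```text
invalid input at $.rows[0]: expected keys x, y, z, ax, ay, az, gripper
```

Call:
apply_moves --rows '[{"x": 25,"y": -32},{"x": 25,"y": -32},{"x": 25,"y": -32},{"x": 25,"y": -32},{"x": 25,"y": -32}]'

```text
invalid input at $.rows[0]: expected keys x, y, z, ax, ay, az, gripper
```

Call:
apply_moves --rows '[{"x": 25,"y": -32},{"x": 25,"y": -32},{"x": 25,"y": -32},{"x": 20,"y": -28},{"x": 0,"y": 0}]'

```text
invalid input at $.rows[0]: expected keys x, y, z, ax, ay, az, gripper
```

Run:
```python
import workcell;print([n for n in dir(workcell) if n[0]!='_'], getattr(workcell,'tcp_to_tips',None))
```

```text
['MotionError', 'camera', 'get_obs', 'hand_in', 'tcp_to_tips'] 0.011
```

Call:
apply_moves --rows '[{"x": 0,"y": 0,"z": -15,"ax": 0,"ay": 0,"az": 5.3,"gripper": 0},{"x": 0,"y": 0,"z": -15,"ax": 0,"ay": 0,"az": 5.3,"gripper": 0},{"x": 0,"y": 0,"z": -15,"ax": 0,"ay": 0,"az": 5.3,"gripper": 0},{"x": 25,"y": -32,"z": 0,"ax": 0,"ay": 0,"az": 0,"gripper": 0},{"x": 25,"y": -32,"z": 0,"ax": 0,"ay": 0,"az": 0,"gripper": 0}]'

```text
clock: 0.82
position: [0.2197, -0.5379, 0.2878]
ee_rot: [1.0, -0.003, -0.0, 0.001]
ft_force: [1.1, 0.7, -0.4]
grip_width: 0.998
grasp_force: 0.0
```

Call:
apply_moves --rows '[{"x": 25,"y": -32,"z": 0,"ax": 0,"ay": 0,"az": 0,"gripper": 0},{"x": 25,"y": -32,"z": 0,"ax": 0,"ay": 0,"az": 0,"gripper": 0},{"x": 25,"y": -32,"z": 0,"ax": 0,"ay": 0,"az": 0,"gripper": 0},{"x": 25,"y": -32,"z": 0,"ax": 0,"ay": 0,"az": 0,"gripper": 0},{"x": 25,"y": -32,"z": 0,"ax": 0,"ay": 0,"az": 0,"gripper": 0}]'

```text
clock: 1.23
position: [0.3468, -0.3756, 0.2876]
ee_rot: [1.0, -0.0, 0.0, 0.0]
ft_force: [1.4, 0.3, -0.7]
grip_width: 1.0
grasp_force: 0.0
```

Call:
apply_moves --rows '[{"x": 25,"y": -32,"z": 0,"ax": 0,"ay": 0,"az": 0,"gripper": 0},{"x": 25,"y": -32,"z": 0,"ax": 0,"ay": 0,"az": 0,"gripper": 0},{"x": 25,"y": -32,"z": 0,"ax": 0,"ay": 0,"az": 0,"gripper": 0},{"x": 0,"y": 0,"z": 0,"ax": 0,"ay": 0,"az": 0,"gripper": 0},{"x": 0,"y": 0,"z": 0,"ax": 0,"ay": 0,"az": 0,"gripper": 0}]'

```text
clock: 1.65
position: [0.4225, -0.2792, 0.2875]
ee_rot: [1.0, 0.002, 0.0, 0.0]
ft_force: [0.1, -1.3, -0.3]
grip_width: 1.005
grasp_force: 0.0
```

Call:
apply_moves --rows '[{"x": 26,"y": -37,"z": 0,"ax": 0,"ay": 0,"az": 0,"gripper": 0},{"x": 26,"y": -37,"z": 0,"ax": 0,"ay": 0,"az": 0,"gripper": 0},{"x": 27.5,"y": -37,"z": 0,"ax": 0,"ay": 0,"az": 0,"gripper": 0},{"x": 0,"y": 0,"z": 0,"ax": 0,"ay": 0,"az": 0,"gripper": 0},{"x": 0,"y": 0,"z": 0,"ax": 0,"ay": 0,"az": 0,"gripper": 0}]'

```text
clock: 2.07
position: [0.4945, -0.1787, 0.2872]
ee_rot: [1.0, 0.001, -0.0, -0.0]
ft_force: [-0.4, -0.9, -0.1]
grip_width: 1.001
grasp_force: 0.0
```

Run:
```python
from h import *
from scipy.spatial.transform import Rotation as Ro
W=cam("wrist");o=get_obs();print(o["position"],Ro.from_quat(o["ee_rot"]).as_rotvec())
cv2.imwrite("pics/w1.png",W[0][...,::-1])
for p in((.5018,-.1681,.2),(.503,-.169,.07),(.4729,-.1391,.07),(.4729,-.1991,.07),(.5329,-.1391,.07),(.5329,-.1991,.07)):print(p,proj(W,p))
```

```text
[ 0.49366687 -0.18060161  0.28713647] [ 3.14123280e+00 -1.34649540e-03 -7.03964406e-04]
(0.5018, -0.1681, 0.2) [258.69311834 216.25306486]
(0.503, -0.169, 0.07) [265.36761637 170.73152269]
(0.4729, -0.1391, 0.07) [235.46613943 200.43243826]
(0.4729, -0.1991, 0.07) [295.8120246  200.60247757]
(0.5329, -0.1391, 0.07) [233.42870099 139.39421131]
(0.5329, -0.1991, 0.07) [297.1496522  139.58440771]
```

View pics/w1.png

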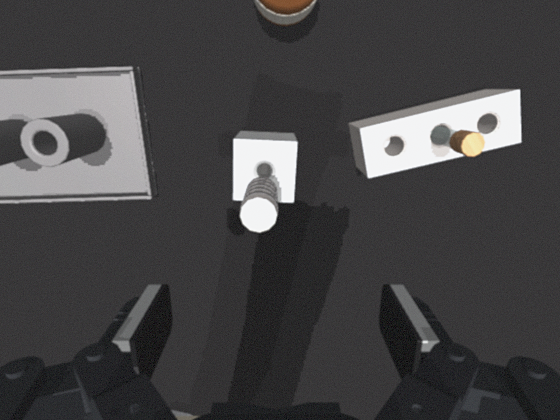

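The wrist view confirms the stand (corners about 233–297, 139–201) and the handle top at (258,212), which matches the triangulated positions within 2 mm.

Call:
apply_moves --rows '[{"x": 9,"y": -11.5,"z": 0,"ax": 0,"ay": 0,"az": 0,"gripper": 0},{"x": 0,"y": 0,"z": 30,"ax": 0,"ay": 0,"az": 0,"gripper": 0},{"x": 0,"y": 0,"z": 20,"ax": 0,"ay": 0,"az": 0,"gripper": 0},{"x": 0,"y": 0,"z": 0,"ax": 0,"ay": 0,"az": 0,"gripper": 0}]'

```text
clock: 2.45
position: [0.5001, -0.1702, 0.2334]
ee_rot: [1.0, -0.002, -0.003, -0.001]
ft_force: [-0.2, 0.1, -0.5]
grip_width: 0.999
grasp_force: 0.0
```

Run:
```python
from h import *
for i in range(4):
    camera("top"); o=get_obs();print(o["position"],o["ee_rot"])
```

```text
[ 0.50100154 -0.1702224   0.23577283] [ 9.99996311e-01 -1.93613147e-03 -1.88403115e-03 -2.81209264e-04]
[ 0.50201545 -0.1701193   0.23749782] [ 9.99998318e-01 -1.75282973e-03 -5.28562783e-04  1.11751975e-04]
[ 0.5027141  -0.16984094  0.23847089] [ 9.99998758e-01 -1.48836004e-03  3.65346528e-04  3.68481248e-04]
[ 0.50315008 -0.16953251  0.23889076] [ 9.99998779e-01 -1.18545628e-03  8.90515484e-04  4.93278396e-04]
```

Call:
apply_moves --rows '[{"x": 0,"y": -1,"z": 25,"ax": 0,"ay": 0,"az": 0,"gripper": 0},{"x": 0,"y": 0,"z": 25,"ax": 0,"ay": 0,"az": 0,"gripper": 0},{"x": 0,"y": 0,"z": 15,"ax": 0,"ay": 0,"az": 0,"gripper": 0},{"x": 0,"y": 0,"z": 10,"ax": 0,"ay": 0,"az": 0,"gripper": 0},{"x": 0,"y": 0,"z": 0,"ax": 0,"ay": 0,"az": 0,"gripper": 0}]'

```text
clock: 3.07
position: [0.5024, -0.1677, 0.1615]
ee_rot: [1.0, -0.001, -0.001, -0.0]
ft_force: [-1.1, -0.5, 0.8]
grip_width: 0.998
grasp_force: 0.0
```

Call:
apply_moves --rows '[{"x": 0,"y": 0,"z": 0,"ax": 0,"ay": 0,"az": 0,"gripper": 0.6},{"x": 0,"y": 0,"z": 0,"ax": 0,"ay": 0,"az": 0,"gripper": 0.6},{"x": 0,"y": 0,"z": 0,"ax": 0,"ay": 0,"az": 0,"gripper": 0.7},{"x": 0,"y": 0,"z": 0,"ax": 0,"ay": 0,"az": 0,"gripper": 0.8},{"x": 0,"y": 0,"z": 0,"ax": 0,"ay": 0,"az": 0,"gripper": 0.9}]' --newtons 40

```text
clock: 3.48
position: [0.5032, -0.1674, 0.163]
ee_rot: [1.0, -0.0, 0.001, 0.0]
ft_force: [0.2, 0.7, -0.7]
grip_width: 0.292
grasp_force: 0.0
```

Call:
apply_moves --rows '[{"x": 0,"y": 0,"z": 0,"ax": 0,"ay": 0,"az": 0,"gripper": 1},{"x": 0,"y": 0,"z": 0,"ax": 0,"ay": 0,"az": 0,"gripper": 1},{"x": 0,"y": 0,"z": 0,"ax": 0,"ay": 0,"az": 0,"gripper": 1},{"x": 0,"y": 0,"z": 0,"ax": 0,"ay": 0,"az": 0,"gripper": 1}]'

```text
clock: 3.82
position: [0.5033, -0.1675, 0.163]
ee_rot: [1.0, -0.0, 0.001, 0.0]
ft_force: [-0.1, 0.5, 5.5]
grip_width: 0.268
grasp_force: 39.0
```

Call:
apply_moves --rows '[{"x": 0,"y": 0,"z": -10,"ax": 0,"ay": 0,"az": 0,"gripper": 1},{"x": 0,"y": 0,"z": -20,"ax": 0,"ay": 0,"az": 0,"gripper": 1},{"x": 0,"y": 0,"z": -30,"ax": 0,"ay": 0,"az": 0,"gripper": 1},{"x": 0,"y": 0,"z": -30,"ax": 0,"ay": 0,"az": 0,"gripper": 1},{"x": 0,"y": 0,"z": -30,"ax": 0,"ay": 0,"az": 0,"gripper": 1}]' --newtons 60

```text
clock: 4.23
position: [0.5024, -0.1671, 0.2839]
ee_rot: [1.0, -0.0, -0.0, -0.0]
ft_force: [0.7, 0.0, -1.9]
grip_width: 0.266
grasp_force: 58.8
```

Call:
apply_moves --rows '[{"x": 0,"y": 0,"z": 0,"ax": 0,"ay": 0,"az": 0,"gripper": 1},{"x": 0,"y": 0,"z": 0,"ax": 0,"ay": 0,"az": 0,"gripper": 1},{"x": 0,"y": 0,"z": 0,"ax": 0,"ay": 0,"az": 0,"gripper": 1}]'

```text
clock: 4.48
position: [0.5024, -0.1672, 0.2817]
ee_rot: [1.0, -0.0, -0.001, -0.0]
ft_force: [0.1, -0.4, -1.9]
grip_width: 0.264
grasp_force: 58.7
```

Run:
```python
from h import *
S=cam("scene");W=cam("wrist");o=get_obs();print(o["position"],o["ee_rot"])
t=o["position"]-np.array([0,0,.152])
print("pred tip S,W",proj(S,t),proj(W,t), "mouth",proj(S,(.503,-.169,.07)),proj(W,(.503,-.169,.07)))
u,v=proj(S,t).astype(int);a=S[0][v-80:v+40,u-60:u+60,::-1]
cv2.imwrite("pics/t1.png",np.hstack([cv2.resize(a,(420,420),interpolation=2),W[0][0:420,100:480,::-1]]));print(u-60,v-80)
```

```text
[ 0.50219102 -0.16722938  0.28092385] [ 9.99999195e-01 -3.73258107e-04 -1.14981710e-03 -3.86480278e-04]
pred tip S,W [235.84649192 216.58522093] [275.45475525 197.86625439] mouth [237.45006823 235.61155469] [277.28923925 179.56620675]
175 136
```

View pics/t1.png

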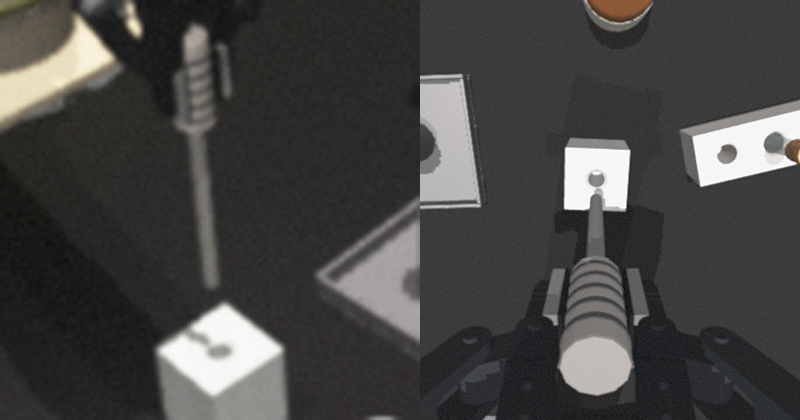

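The scene part shows the rod tip at about (235,218), near its prediction. The wrist part shows the shaft nearly plumb, with its tip around (277,188), just short of the hole at (277,180). I'll take the tip numerically.

Run:
```python
from h import *
np.set_printoptions(linewidth=200,precision=4,suppress=True)
W=cam("wrist");S=cam("scene");g=cv2.cvtColor(W[0],cv2.COLOR_RGB2GRAY)
print(g[172:222:2,262:294])
print("S");gs=cv2.cvtColor(S[0],cv2.COLOR_RGB2GRAY);print(gs[208:224,226:246])
for v in(184,188,192):print(tri(S,(235.4,217.2),W,(277,v)))
```

```text
[[245 246 246 246 246 245 239 225 214 206 224 245 248 248 248 249 248 244 232 211 207 225 240 247 246 246 245 246 246 246 246 246]
 [245 246 246 246 243 228 219 199 157 133 147 184 213 226 231 220 196 169 154 142 160 193 218 233 243 246 246 246 246 246 246 246]
 [246 246 246 244 231 221 198 143 115 123 132 134 135 137 133 133 134 133 130 126 118 147 195 218 232 244 246 245 246 246 246 245]
 [245 246 246 240 229 217 170 120 117 124 134 137 138 137 138 137 139 137 131 126 119 130 176 223 228 239 246 246 245 246 245 246]
 [245 246 245 236 231 222 167 122 121 129 136 136 140 140 137 137 136 135 133 125 121 123 174 223 228 238 246 246 246 246 245 246]
 [246 246 245 242 234 232 209 143 116 129 131 138 137 140 136 138 131 138 132 127 124 159 211 231 235 241 246 246 246 245 246 246]
 [246 246 246 245 241 235 234 224 181 142 131 132 137 135 137 133 139 129 126 129 165 222 236 235 239 245 246 246 246 245 246 246]
 [246 246 246 245 245 241 238 239 240 232 217 181 162 152 149 149 162 179 213 235 239 237 237 242 245 246 246 246 245 246 246 246]
 [246 246 246 246 246 246 244 242 241 240 241 242 24
[... 3020 characters left out ...]
4  48  41  42  47  54  70  72  70  57  45  49  43  45  46  42  49  47]
 [ 44  43  48  46  46  46  49  47  49  53  50  44  44  48  47  47  45  46  47  47]
 [ 42  38  46  44  44  44  44  44  46  49  45  47  45  45  47  46  46  47  48  49]
 [ 43  39  43  47  48  46  46  41  48  45  50  49  56  58  51  47  47  46  43  50]
 [ 44  41  43  45  44  49  48  48  46  48  53  74 106 115  87  56  50  47  49  45]
 [ 42  42  41  41  47  44  46  48  49  64  88 131 189 201 167 104  62  50  46  49]]
(array([ 0.512 , -0.1711,  0.1352]), np.float64(0.008377400677497104))
(array([ 0.5091, -0.1703,  0.1329]), np.float64(0.0059980323406870675))
(array([ 0.5061, -0.1696,  0.1307]), np.float64(0.003567810468952761))
```

The rod hangs plumb: the tip is about (276,198) in the wrist view, against a predicted (275.5,197.9). Next I'll move between adapters 3 and 4 and look.

Call:
apply_moves --rows '[{"x": 5,"y": -30,"z": 0,"ax": 0,"ay": 0,"az": 0,"gripper": 1},{"x": 5,"y": -40,"z": 0,"ax": 0,"ay": 0,"az": 0,"gripper": 1},{"x": 5,"y": -40,"z": 0,"ax": 0,"ay": 0,"az": 0,"gripper": 1},{"x": 5,"y": -40,"z": 0,"ax": 0,"ay": 0,"az": 0,"gripper": 1},{"x": 5,"y": -40,"z": 0,"ax": 0,"ay": 0,"az": 0,"gripper": 1}]'

```text
clock: 5.1
position: [0.5276, 0.0244, 0.2818]
ee_rot: [1.0, -0.001, -0.0, 0.0]
ft_force: [1.7, 0.2, -1.6]
grip_width: 0.266
grasp_force: 58.8
```

Call:
apply_moves --rows '[{"x": 0,"y": -30,"z": 0,"ax": 0,"ay": 0,"az": 0,"gripper": 1},{"x": 0,"y": -12,"z": 0,"ax": 0,"ay": 0,"az": 0,"gripper": 1},{"x": 0,"y": 0,"z": 0,"ax": 0,"ay": 0,"az": 0,"gripper": 1},{"x": 0,"y": 0,"z": 0,"ax": 0,"ay": 0,"az": 0,"gripper": 1},{"x": 0,"y": 0,"z": 0,"ax": 0,"ay": 0,"az": 0,"gripper": 1}]'

```text
clock: 5.52
position: [0.528, 0.0632, 0.2818]
ee_rot: [1.0, -0.001, -0.0, 0.0]
ft_force: [0.2, 0.4, -1.0]
grip_width: 0.269
grasp_force: 58.9
```

Run:
```python
from h import *
camera("scene");W=cam("wrist");o=get_obs();print(o["position"],o["ee_rot"])
im=W[0][...,::-1].copy()
for p in((.5079,.2749),(.5265,.1993),(.5235,.1031),(.531,.0283)):
    q=proj(W,(*p,.084));print(p,q)
cv2.imwrite("pics/w2.png",im)
```

```text
[0.52814708 0.06299921 0.28199144] [ 9.99998742e-01 -1.54932418e-03 -2.35619003e-04  2.46387305e-04]
(0.5079, 0.2749) [ 50.45607623 205.44176231]
(0.5265, 0.1993) [128.04121211 186.10553081]
(0.5235, 0.1031) [231.99858581 188.98448649]
(0.531, 0.0283) [312.74131609 180.91966972]
```

View pics/w2.png

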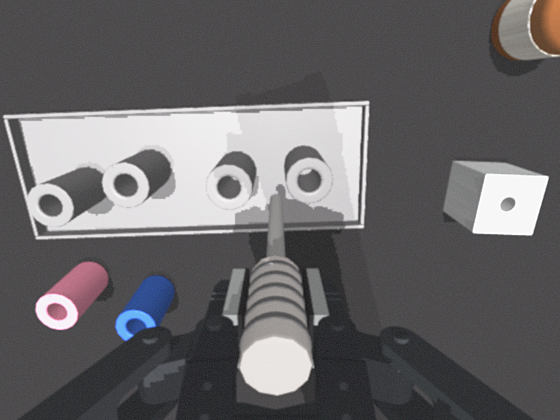

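The wrist view shows the ring centres at about (52,204), (127,184), (231,186) and (309,178), within about 4 px of the predictions. I'll fit them.

Run:
```python
from h import *
np.set_printoptions(precision=4,suppress=True)
W=cam("wrist");g=cv2.GaussianBlur(cv2.cvtColor(W[0],cv2.COLOR_RGB2GRAY),(3,3),0)
for c in((52,204),(127,184),(231,186),(309,178)):
    # bore edge: strongest light->... transition along radial lines from the bore (dark->bright)
    P=[]
    for a in np.radians(np.arange(0,360,10)):
        r=np.arange(7,17,.5);uv=np.c_[c[0]+r*np.cos(a),c[1]+r*np.sin(a)].astype(np.float32)
        s=cv2.remap(g,uv[:,0],uv[:,1],1).ravel().astype(float);k=np.argmax(np.diff(s))
        if np.diff(s)[k]>8:P.append(uv[k])
    P=np.array(P)
    if len(P)<8: print(c,"few");continue
    e=cv2.fitEllipse(P);print(c,len(P),np.round(e[0],1),np.round(e[1],1),onz(W,*e[0],.084))
```

```text
(52, 204) 36 [ 50.3 205. ] [19.8 24.7] [0.5084 0.2751 0.084 ]
(127, 184) 36 [125.5 184.8] [21.4 24.6] [0.5279 0.2016 0.084 ]
(231, 186) 36 [228.4 187.1] [21.5 24.2] [0.5254 0.1065 0.084 ]
(309, 178) 30 [309.1 180.3] [21.8 24. ] [0.5316 0.0317 0.084 ]
```

Call:
apply_moves --rows '[{"x": 3,"y": 20,"z": 0,"ax": 0,"ay": 0,"az": 0,"gripper": 1},{"x": 0,"y": 13,"z": 0,"ax": 0,"ay": 0,"az": 0,"gripper": 1},{"x": 0,"y": 0,"z": 0,"ax": 0,"ay": 0,"az": 0,"gripper": 1},{"x": 0,"y": 0,"z": 0,"ax": 0,"ay": 0,"az": 0,"gripper": 1},{"x": 0,"y": 0,"z": 0,"ax": 0,"ay": 0,"az": 0,"gripper": 1}]'

```text
clock: 6.08
position: [0.531, 0.0318, 0.2824]
ee_rot: [1.0, -0.001, 0.0, -0.0]
ft_force: [0.3, 1.1, -1.4]
grip_width: 0.267
grasp_force: 59.0
```

Call:
apply_moves --rows '[{"x": 0,"y": 0,"z": 20,"ax": 0,"ay": 0,"az": 0,"gripper": 1},{"x": 0,"y": 0,"z": 20,"ax": 0,"ay": 0,"az": 0,"gripper": 1},{"x": 0,"y": 0,"z": 10,"ax": 0,"ay": 0,"az": 0,"gripper": 1},{"x": 0,"y": 0,"z": 4,"ax": 0,"ay": 0,"az": 0,"gripper": 1},{"x": 0,"y": 0,"z": 0,"ax": 0,"ay": 0,"az": 0,"gripper": 1}]'

```text
clock: 6.5
position: [0.5307, 0.032, 0.2278]
ee_rot: [1.0, -0.0, -0.001, -0.0]
ft_force: [-0.1, 0.2, -0.7]
grip_width: 0.264
grasp_force: 59.0
```

Call:
apply_moves --rows '[{"x": 0,"y": 1,"z": 15,"ax": 0,"ay": 0,"az": 0,"gripper": 1},{"x": 0,"y": 0,"z": 15,"ax": 0,"ay": 0,"az": 0,"gripper": 1},{"x": 0,"y": 0,"z": 10,"ax": 0,"ay": 0,"az": 0,"gripper": 1},{"x": 0,"y": 0,"z": 4,"ax": 0,"ay": 0,"az": 0,"gripper": 1},{"x": 0,"y": 0,"z": 0,"ax": 0,"ay": 0,"az": 0,"gripper": 1}]'

```text
clock: 6.92
position: [0.5309, 0.0308, 0.1841]
ee_rot: [1.0, -0.0, -0.0, -0.0]
ft_force: [0.3, -0.7, -1.1]
grip_width: 0.268
grasp_force: 59.0
```

Call:
apply_moves --rows '[{"x": 0,"y": 0,"z": 3,"ax": 0,"ay": 0,"az": 0,"gripper": 1},{"x": 0,"y": 0,"z": 3,"ax": 0,"ay": 0,"az": 0,"gripper": 1},{"x": 0,"y": 0,"z": 2,"ax": 0,"ay": 0,"az": 0,"gripper": 1},{"x": 0,"y": 0,"z": 0,"ax": 0,"ay": 0,"az": 0,"gripper": 1}]'

```text
clock: 7.25
position: [0.531, 0.0306, 0.1762]
ee_rot: [1.0, -0.0, -0.0, 0.0]
ft_force: [-0.7, -0.2, -1.8]
grip_width: 0.266
grasp_force: 59.0
```

Call:
apply_moves --rows '[{"x": 0,"y": 0,"z": 1.5,"ax": 0,"ay": 0,"az": 0,"gripper": 1},{"x": 0,"y": 0,"z": 1.5,"ax": 0,"ay": 0,"az": 0,"gripper": 1},{"x": 0,"y": 0,"z": 0,"ax": 0,"ay": 0,"az": 0,"gripper": 1}]'

```text
clock: 7.5
position: [0.531, 0.0306, 0.1731]
ee_rot: [1.0, -0.0, -0.0, 0.0]
ft_force: [0.1, -0.3, -1.2]
grip_width: 0.269
grasp_force: 59.0
```

Call:
apply_moves --rows '[{"x": 0,"y": 0,"z": 1.5,"ax": 0,"ay": 0,"az": 0,"gripper": 1},{"x": 0,"y": 0,"z": 1.5,"ax": 0,"ay": 0,"az": 0,"gripper": 1},{"x": 0,"y": 0,"z": 1.5,"ax": 0,"ay": 0,"az": 0,"gripper": 1},{"x": 0,"y": 0,"z": 0,"ax": 0,"ay": 0,"az": 0,"gripper": 1}]'

```text
clock: 7.83
position: [0.5309, 0.0306, 0.1684]
ee_rot: [1.0, -0.0, -0.0, 0.0]
ft_force: [-1.0, -0.5, -1.4]
grip_width: 0.268
grasp_force: 59.0
```

Adapter 4 is open: the tip is about 7 mm below cushion level with no force. On to adapter 3.

Call:
apply_moves --rows '[{"x": 0,"y": 0,"z": -25,"ax": 0,"ay": 0,"az": 0,"gripper": 1},{"x": 0,"y": 0,"z": -35,"ax": 0,"ay": 0,"az": 0,"gripper": 1},{"x": 0,"y": 0,"z": -35,"ax": 0,"ay": 0,"az": 0,"gripper": 1},{"x": 0,"y": 0,"z": 0,"ax": 0,"ay": 0,"az": 0,"gripper": 1}]'

```text
clock: 8.17
position: [0.5336, 0.0314, 0.2706]
ee_rot: [1.0, -0.0, 0.005, 0.0]
ft_force: [1.5, 0.6, -0.6]
grip_width: 0.27
grasp_force: 59.0
```

Call:
apply_moves --rows '[{"x": -3,"y": -25,"z": 0,"ax": 0,"ay": 0,"az": 0,"gripper": 1},{"x": -3,"y": -30,"z": 0,"ax": 0,"ay": 0,"az": 0,"gripper": 1},{"x": 0,"y": -19,"z": 0,"ax": 0,"ay": 0,"az": 0,"gripper": 1},{"x": 0,"y": 0,"z": 0,"ax": 0,"ay": 0,"az": 0,"gripper": 1},{"x": 0,"y": 0,"z": 0,"ax": 0,"ay": 0,"az": 0,"gripper": 1}]'

```text
clock: 8.58
position: [0.5249, 0.1058, 0.2637]
ee_rot: [1.0, 0.001, 0.0, -0.0]
ft_force: [-0.4, -1.3, -2.1]
grip_width: 0.267
grasp_force: 59.0
```

Call:
apply_moves --rows '[{"x": 0,"y": 0,"z": 10,"ax": 0,"ay": 0,"az": 0,"gripper": 1},{"x": 0,"y": 0,"z": 15,"ax": 0,"ay": 0,"az": 0,"gripper": 1},{"x": 0,"y": 0,"z": 8,"ax": 0,"ay": 0,"az": 0,"gripper": 1},{"x": 0,"y": 0,"z": 0,"ax": 0,"ay": 0,"az": 0,"gripper": 1}]'

```text
clock: 8.92
position: [0.5242, 0.1032, 0.2283]
ee_rot: [1.0, -0.001, -0.002, 0.0]
ft_force: [-0.3, -1.0, -1.5]
grip_width: 0.268
grasp_force: 59.0
```

Call:
apply_moves --rows '[{"x": 0,"y": -1,"z": 15,"ax": 0,"ay": 0,"az": 0,"gripper": 1},{"x": 0,"y": 0,"z": 15,"ax": 0,"ay": 0,"az": 0,"gripper": 1},{"x": 0,"y": 0,"z": 10,"ax": 0,"ay": 0,"az": 0,"gripper": 1},{"x": 0,"y": 0,"z": 6,"ax": 0,"ay": 0,"az": 0,"gripper": 1},{"x": 0,"y": 0,"z": 0,"ax": 0,"ay": 0,"az": 0,"gripper": 1}]'

```text
clock: 9.33
position: [0.5246, 0.1051, 0.1837]
ee_rot: [1.0, -0.001, -0.001, 0.0]
ft_force: [-0.1, 0.5, -0.4]
grip_width: 0.263
grasp_force: 59.0
```

Call:
apply_moves --rows '[{"x": 0,"y": 0,"z": 2,"ax": 0,"ay": 0,"az": 0,"gripper": 1},{"x": 0,"y": 0,"z": 2,"ax": 0,"ay": 0,"az": 0,"gripper": 1},{"x": 0,"y": 0,"z": 2,"ax": 0,"ay": 0,"az": 0,"gripper": 1},{"x": 0,"y": 0,"z": 2,"ax": 0,"ay": 0,"az": 0,"gripper": 1},{"x": 0,"y": 0,"z": 0,"ax": 0,"ay": 0,"az": 0,"gripper": 1}]'

```text
clock: 9.75
position: [0.525, 0.1056, 0.1766]
ee_rot: [1.0, -0.0, -0.0, 0.0]
ft_force: [-0.2, 1.4, -1.4]
grip_width: 0.266
grasp_force: 59.0
```

Call:
apply_moves --rows '[{"x": 0,"y": 0,"z": 1.5,"ax": 0,"ay": 0,"az": 0,"gripper": 1},{"x": 0,"y": 0,"z": 1.5,"ax": 0,"ay": 0,"az": 0,"gripper": 1},{"x": 0,"y": 0,"z": 1,"ax": 0,"ay": 0,"az": 0,"gripper": 1},{"x": 0,"y": 0,"z": 0,"ax": 0,"ay": 0,"az": 0,"gripper": 1}]'

```text
clock: 10.08
position: [0.525, 0.1056, 0.1725]
ee_rot: [1.0, -0.0, -0.0, 0.0]
ft_force: [-0.4, 0.3, -0.4]
grip_width: 0.267
grasp_force: 59.0
```

Call:
apply_moves --rows '[{"x": 0,"y": 0,"z": 1.5,"ax": 0,"ay": 0,"az": 0,"gripper": 1},{"x": 0,"y": 0,"z": 1.5,"ax": 0,"ay": 0,"az": 0,"gripper": 1},{"x": 0,"y": 0,"z": 1,"ax": 0,"ay": 0,"az": 0,"gripper": 1},{"x": 0,"y": 0,"z": 0,"ax": 0,"ay": 0,"az": 0,"gripper": 1}]'

```text
clock: 10.42
position: [0.525, 0.1056, 0.1685]
ee_rot: [1.0, -0.0, -0.0, 0.0]
ft_force: [0.5, -0.3, 0.4]
grip_width: 0.264
grasp_force: 59.0
```

Adapter 3 is open too. Next is adapter 2.

Call:
apply_moves --rows '[{"x": 0,"y": 0,"z": -25,"ax": 0,"ay": 0,"az": 0,"gripper": 1},{"x": 0,"y": 0,"z": -35,"ax": 0,"ay": 0,"az": 0,"gripper": 1},{"x": 0,"y": 0,"z": -35,"ax": 0,"ay": 0,"az": 0,"gripper": 1},{"x": 0,"y": 0,"z": 0,"ax": 0,"ay": 0,"az": 0,"gripper": 1}]'

```text
clock: 10.75
position: [0.5275, 0.1068, 0.2706]
ee_rot: [1.0, -0.0, 0.005, -0.001]
ft_force: [0.6, 0.4, -1.2]
grip_width: 0.266
grasp_force: 59.1
```

Call:
apply_moves --rows '[{"x": 2,"y": -30,"z": 0,"ax": 0,"ay": 0,"az": 0,"gripper": 1},{"x": 0,"y": -35,"z": 0,"ax": 0,"ay": 0,"az": 0,"gripper": 1},{"x": 0,"y": -30,"z": 0,"ax": 0,"ay": 0,"az": 0,"gripper": 1},{"x": 0,"y": 0,"z": 0,"ax": 0,"ay": 0,"az": 0,"gripper": 1},{"x": 0,"y": 0,"z": 0,"ax": 0,"ay": 0,"az": 0,"gripper": 1}]'

```text
clock: 11.17
position: [0.5265, 0.2029, 0.2636]
ee_rot: [1.0, 0.002, -0.0, -0.0]
ft_force: [0.4, -1.0, -2.2]
grip_width: 0.263
grasp_force: 59.3
```

Call:
apply_moves --rows '[{"x": 0,"y": 0,"z": 10,"ax": 0,"ay": 0,"az": 0,"gripper": 1},{"x": 0,"y": 0,"z": 5,"ax": 0,"ay": 0,"az": 0,"gripper": 1},{"x": 0,"y": 0,"z": 0,"ax": 0,"ay": 0,"az": 0,"gripper": 1},{"x": 0,"y": 0,"z": 0,"ax": 0,"ay": 0,"az": 0,"gripper": 1}]'

```text
clock: 11.5
position: [0.5271, 0.1995, 0.2481]
ee_rot: [1.0, -0.001, -0.0, 0.0]
ft_force: [-0.4, -0.2, -1.2]
grip_width: 0.266
grasp_force: 59.3
```

Call:
apply_moves --rows '[{"x": 0,"y": -1,"z": 15,"ax": 0,"ay": 0,"az": 0,"gripper": 1},{"x": 0,"y": 0,"z": 15,"ax": 0,"ay": 0,"az": 0,"gripper": 1},{"x": 0,"y": 0,"z": 15,"ax": 0,"ay": 0,"az": 0,"gripper": 1},{"x": 0,"y": 0,"z": 10,"ax": 0,"ay": 0,"az": 0,"gripper": 1},{"x": 0,"y": 0,"z": 8,"ax": 0,"ay": 0,"az": 0,"gripper": 1}]'

```text
clock: 11.92
position: [0.5271, 0.2011, 0.185]
ee_rot: [1.0, -0.001, -0.0, 0.0]
ft_force: [0.4, 0.2, -1.0]
grip_width: 0.264
grasp_force: 59.3
```

Call:
apply_moves --rows '[{"x": 0,"y": 0,"z": 2,"ax": 0,"ay": 0,"az": 0,"gripper": 1},{"x": 0,"y": 0,"z": 2,"ax": 0,"ay": 0,"az": 0,"gripper": 1},{"x": 0,"y": 0,"z": 2,"ax": 0,"ay": 0,"az": 0,"gripper": 1},{"x": 0,"y": 0,"z": 2,"ax": 0,"ay": 0,"az": 0,"gripper": 1},{"x": 0,"y": 0,"z": 0,"ax": 0,"ay": 0,"az": 0,"gripper": 1}]'

```text
clock: 12.33
position: [0.5273, 0.2017, 0.1779]
ee_rot: [1.0, -0.0, 0.0, 0.0]
ft_force: [0.7, 0.7, -1.9]
grip_width: 0.269
grasp_force: 59.3
```

Call:
apply_moves --rows '[{"x": 0,"y": 0,"z": 1.5,"ax": 0,"ay": 0,"az": 0,"gripper": 1},{"x": 0,"y": 0,"z": 1.5,"ax": 0,"ay": 0,"az": 0,"gripper": 1},{"x": 0,"y": 0,"z": 1,"ax": 0,"ay": 0,"az": 0,"gripper": 1},{"x": 0,"y": 0,"z": 0,"ax": 0,"ay": 0,"az": 0,"gripper": 1}]'

```text
clock: 12.67
position: [0.5287, 0.2023, 0.1768]
ee_rot: [1.0, -0.0, 0.002, -0.0]
ft_force: [-1.9, -1.3, 18.7]
grip_width: 0.263
grasp_force: 61.6
```

The tip rests on something firm at about z=0.025, which is the cushion, so adapter 2 (y≈0.20) is the one. Back to the stand.

Call:
apply_moves --rows '[{"x": 0,"y": 0,"z": -25,"ax": 0,"ay": 0,"az": 0,"gripper": 1},{"x": 0,"y": 0,"z": -35,"ax": 0,"ay": 0,"az": 0,"gripper": 1},{"x": 0,"y": 0,"z": -40,"ax": 0,"ay": 0,"az": 0,"gripper": 1},{"x": 0,"y": 0,"z": 0,"ax": 0,"ay": 0,"az": 0,"gripper": 1},{"x": -2,"y": 25,"z": 0,"ax": 0,"ay": 0,"az": 0,"gripper": 1}]'

```text
clock: 13.08
position: [0.5252, 0.1819, 0.2766]
ee_rot: [1.0, 0.003, 0.002, -0.002]
ft_force: [-0.1, 0.4, -2.9]
grip_width: 0.267
grasp_force: 59.4
```

Call:
apply_moves --rows '[{"x": -3,"y": 38,"z": 0,"ax": 0,"ay": 0,"az": 0,"gripper": 1},{"x": -3,"y": 38,"z": 0,"ax": 0,"ay": 0,"az": 0,"gripper": 1},{"x": -3,"y": 38,"z": 0,"ax": 0,"ay": 0,"az": 0,"gripper": 1},{"x": -3,"y": 38,"z": 0,"ax": 0,"ay": 0,"az": 0,"gripper": 1},{"x": -3,"y": 38,"z": 0,"ax": 0,"ay": 0,"az": 0,"gripper": 1}]'

```text
clock: 13.5
position: [0.5096, -0.0151, 0.2741]
ee_rot: [1.0, -0.0, 0.001, 0.0]
ft_force: [1.1, -0.4, -0.8]
grip_width: 0.267
grasp_force: 59.4
```

Call:
apply_moves --rows '[{"x": -3,"y": 38,"z": 0,"ax": 0,"ay": 0,"az": 0,"gripper": 1},{"x": -3,"y": 38,"z": 0,"ax": 0,"ay": 0,"az": 0,"gripper": 1},{"x": -2,"y": 38,"z": 0,"ax": 0,"ay": 0,"az": 0,"gripper": 1},{"x": 0,"y": 25,"z": 0,"ax": 0,"ay": 0,"az": 0,"gripper": 1},{"x": 0,"y": 15,"z": 0,"ax": 0,"ay": 0,"az": 0,"gripper": 1}]'

```text
clock: 13.92
position: [0.5011, -0.1715, 0.2737]
ee_rot: [1.0, -0.003, 0.0, 0.001]
ft_force: [-0.2, 0.4, -2.0]
grip_width: 0.267
grasp_force: 59.4
```

Call:
apply_moves --rows '[{"x": 0,"y": 0,"z": 0,"ax": 0,"ay": 0,"az": 0,"gripper": 1},{"x": 0,"y": 0,"z": 0,"ax": 0,"ay": 0,"az": 0,"gripper": 1},{"x": 0,"y": 0,"z": 0,"ax": 0,"ay": 0,"az": 0,"gripper": 1},{"x": 0,"y": 0,"z": 0,"ax": 0,"ay": 0,"az": 0,"gripper": 1}]'

```text
clock: 14.25
position: [0.5022, -0.1659, 0.2739]
ee_rot: [1.0, 0.001, 0.0, -0.0]
ft_force: [0.7, 0.3, -0.9]
grip_width: 0.266
grasp_force: 59.4
```

```bash
cat > tip.py <<'E'
from h import *
np.set_printoptions(precision=4,suppress=True)
S=cam("scene");W=cam("wrist");o=get_obs();p=o["position"];print(p,o["ee_rot"])
def axis(C,half,zs):
    g=cv2.GaussianBlur(cv2.cvtColor(C[0],cv2.COLOR_RGB2GRAY),(3,3),0).astype(float);out=[]
    for z in zs:
        q=proj(C,(p[0],p[1],p[2]-z));v=int(round(q[1]));u=int(round(q[0]))
        s=g[v,u-half:u+half+1];bg=np.median(np.r_[s[:4],s[-4:]]);w=np.abs(s-bg);w[w<15]=0
        out.append((round(z,3),round((w*np.arange(u-half,u+half+1)).sum()/max(w.sum(),1)-q[0],2)))
    return out
print("S du",axis(S,9,(.04,.06,.08,.1,.12,.14)));print("W du",axis(W,14,(.06,.08,.1,.12)))
t=p-np.array([0,0,.152]);print("tip",proj(S,t),proj(W,t),"mouth S W",proj(S,(.503,-.169,.07)),proj(W,(.503,-.169,.07)))
u,v=np.round(proj(S,t)).astype(int);print("S rows below tip",cv2.cvtColor(S[0],cv2.COLOR_RGB2GRAY)[v-4:v+5,u-4:u+4].max(1))
u,v=np.round(proj(W,t)).astype(int);print("W col above tip",v,cv2.cvtColor(W[0],cv2.COLOR_RGB2GRAY)[v-24:v+6,u])
g=cv2.cvtColor(W[0],cv2.COLOR_RGB2GRAY);m=(g>200).astype(np.uint8);n,l,s,c=cv2.connectedComponentsWithStats(m[100:260,180:380]);i=1+np.argmax(s[1:,4]);print("white",s[i],c[i]+[180,100])
cv2.imwrite("pics/tip.png",cv2.resize(np.hstack([W[0][120:260,200:360],S[0][140:280,160:320]])[...,::-1],None,fx=2.5,fy=2.5,interpolation=2))
E
python3 tip.py
```

```text
[ 0.5021 -0.1662  0.274 ] [1.     0.0006 0.0002 0.0001]
S du [(0.04, np.float64(-0.84)), (0.06, np.float64(-0.67)), (0.08, np.float64(-0.5)), (0.1, np.float64(-0.58)), (0.12, np.float64(-0.74)), (0.14, np.float64(-0.61))]
W du [(0.06, np.float64(-0.49)), (0.08, np.float64(-0.45)), (0.1, np.float64(-0.4)), (0.12, np.float64(-2.1))]
tip [236.4058 218.5994] [275.5988 198.3841] mouth S W [237.4501 235.6116] [278.5177 181.8246]
S rows below tip [116 116 116 110 106  82  59 116 201]
W col above tip 198 [247 250 223 148 136 132 133 133 133 130 133 134 136 129 111 122 150 164
 161 145 117 105 106 105 105 108 109 109 105 107]
white [  65   49   67   63 3379] [276.7283 178.1317]
```

View pics/tip.png

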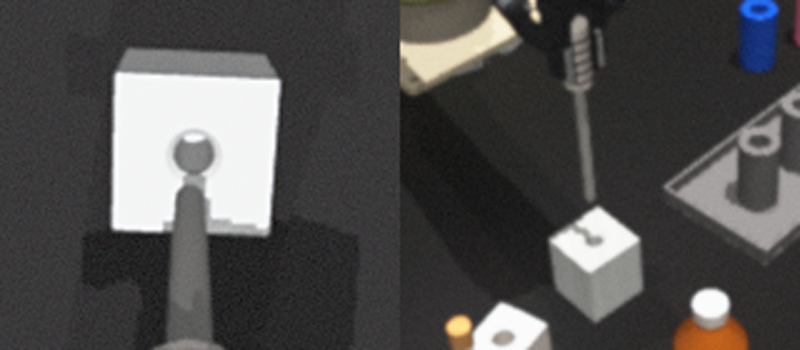

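The wrist crop shows the hole at (277.6,181.6) with the rod plumb just above it. The scene crop shows the same, so I only need about 1–2 mm of correction. Lowering now.

Call:
apply_moves --rows '[{"x": 1,"y": 2,"z": 0,"ax": 0,"ay": 0,"az": 0,"gripper": 1},{"x": 0,"y": 0,"z": 20,"ax": 0,"ay": 0,"az": 0,"gripper": 1},{"x": 0,"y": 0,"z": 15,"ax": 0,"ay": 0,"az": 0,"gripper": 1},{"x": 0,"y": 0,"z": 8,"ax": 0,"ay": 0,"az": 0,"gripper": 1},{"x": 0,"y": 0,"z": 0,"ax": 0,"ay": 0,"az": 0,"gripper": 1}]'

```text
clock: 14.77
position: [0.5021, -0.169, 0.2291]
ee_rot: [1.0, -0.0, -0.001, -0.0]
ft_force: [-0.3, 0.2, -1.0]
grip_width: 0.265
grasp_force: 59.4
```

Call:
apply_moves --rows '[{"x": 0,"y": 0,"z": 6,"ax": 0,"ay": 0,"az": 0,"gripper": 1},{"x": 0,"y": 0,"z": 6,"ax": 0,"ay": 0,"az": 0,"gripper": 1},{"x": 0,"y": 0,"z": 4,"ax": 0,"ay": 0,"az": 0,"gripper": 1},{"x": 0,"y": 0,"z": 0,"ax": 0,"ay": 0,"az": 0,"gripper": 1}]'

```text
clock: 15.1
position: [0.5027, -0.1693, 0.2142]
ee_rot: [1.0, -0.0, -0.0, -0.0]
ft_force: [-0.1, 0.2, -1.3]
grip_width: 0.263
grasp_force: 59.4
```

Call:
apply_moves --rows '[{"x": 0,"y": -0.5,"z": 15,"ax": 0,"ay": 0,"az": 0,"gripper": 1},{"x": 0,"y": 0,"z": 15,"ax": 0,"ay": 0,"az": 0,"gripper": 1},{"x": 0,"y": 0,"z": 10,"ax": 0,"ay": 0,"az": 0,"gripper": 1},{"x": 0,"y": 0,"z": 6,"ax": 0,"ay": 0,"az": 0,"gripper": 1},{"x": 0,"y": 0,"z": 0,"ax": 0,"ay": 0,"az": 0,"gripper": 1}]'

```text
clock: 15.52
position: [0.5024, -0.1687, 0.1678]
ee_rot: [1.0, -0.0, -0.001, -0.0]
ft_force: [-0.6, -0.4, -1.7]
grip_width: 0.267
grasp_force: 59.4
```

Call:
apply_moves --rows '[{"x": 0,"y": 0,"z": 1.5,"ax": 0,"ay": 0,"az": 0,"gripper": 1},{"x": 0,"y": 0,"z": 1.5,"ax": 0,"ay": 0,"az": 0,"gripper": 1},{"x": 0,"y": 0,"z": 1,"ax": 0,"ay": 0,"az": 0,"gripper": 1},{"x": 0,"y": 0,"z": 0,"ax": 0,"ay": 0,"az": 0,"gripper": 1}]'

```text
clock: 15.85
position: [0.5031, -0.1689, 0.1651]
ee_rot: [1.0, -0.0, 0.0, 0.0]
ft_force: [-0.5, -0.2, -1.8]
grip_width: 0.264
grasp_force: 59.4
```

Call:
apply_moves --rows '[{"x": 0,"y": 0,"z": 1.5,"ax": 0,"ay": 0,"az": 0,"gripper": 1},{"x": 0,"y": 0,"z": 1,"ax": 0,"ay": 0,"az": 0,"gripper": 1},{"x": 0,"y": 0,"z": 0,"ax": 0,"ay": 0,"az": 0,"gripper": 1}]'

```text
clock: 16.1
position: [0.5034, -0.1689, 0.1631]
ee_rot: [1.0, -0.0, 0.001, 0.0]
ft_force: [-0.7, 0.2, 3.7]
grip_width: 0.267
grasp_force: 60.4
```

The rod is on the stand's floor (force 3.7 N), so I'll release it, rise and go over the tube.

Call:
apply_moves --rows '[{"x": 0,"y": 0,"z": 0,"ax": 0,"ay": 0,"az": 0,"gripper": 0.6},{"x": 0,"y": 0,"z": 0,"ax": 0,"ay": 0,"az": 0,"gripper": 0.4},{"x": 0,"y": 0,"z": 0,"ax": 0,"ay": 0,"az": 0,"gripper": 0},{"x": 0,"y": 0,"z": 0,"ax": 0,"ay": 0,"az": 0,"gripper": 0},{"x": 0,"y": 0,"z": 0,"ax": 0,"ay": 0,"az": 0,"gripper": 0}]'

```text
clock: 16.52
position: [0.5028, -0.1688, 0.1622]
ee_rot: [1.0, -0.0, -0.0, -0.0]
ft_force: [-0.1, -0.0, -0.7]
grip_width: 0.94
grasp_force: 0.0
```

Call:
apply_moves --rows '[{"x": 0,"y": 0,"z": -20,"ax": 0,"ay": 0,"az": 0,"gripper": 0},{"x": 0,"y": 0,"z": -35,"ax": 0,"ay": 0,"az": 0,"gripper": 0},{"x": 0,"y": 0,"z": -35,"ax": 0,"ay": 0,"az": 0,"gripper": 0},{"x": 0,"y": 0,"z": -15,"ax": 0,"ay": 0,"az": 0,"gripper": 0},{"x": 0,"y": 0,"z": 0,"ax": 0,"ay": 0,"az": 0,"gripper": 0}]'

```text
clock: 16.93
position: [0.5046, -0.1692, 0.2716]
ee_rot: [1.0, -0.0, 0.003, 0.001]
ft_force: [0.6, -0.7, -0.0]
grip_width: 1.001
grasp_force: 0.0
```

Call:
apply_moves --rows '[{"x": 8,"y": 38,"z": 0,"ax": 0,"ay": 0,"az": 0,"gripper": 0},{"x": 8,"y": 38,"z": 0,"ax": 0,"ay": 0,"az": 0,"gripper": 0},{"x": 8,"y": 38,"z": 0,"ax": 0,"ay": 0,"az": 0,"gripper": 0},{"x": 8,"y": 38,"z": 0,"ax": 0,"ay": 0,"az": 0,"gripper": 0},{"x": 0,"y": 18,"z": 0,"ax": 0,"ay": 0,"az": 0,"gripper": 0}]'

```text
clock: 17.35
position: [0.5339, -0.3439, 0.2653]
ee_rot: [1.0, -0.002, -0.001, 0.0]
ft_force: [0.2, -1.2, 0.6]
grip_width: 1.002
grasp_force: 0.0
```

Call:
apply_moves --rows '[{"x": 0,"y": 0,"z": 30,"ax": 0,"ay": 0,"az": 0,"gripper": 0},{"x": 0,"y": 0,"z": 30,"ax": 0,"ay": 0,"az": 0,"gripper": 0},{"x": 0,"y": 0,"z": 0,"ax": 0,"ay": 0,"az": 0,"gripper": 0},{"x": 0,"y": 0,"z": 0,"ax": 0,"ay": 0,"az": 0,"gripper": 0}]'

```text
clock: 17.68
position: [0.5338, -0.3382, 0.2057]
ee_rot: [1.0, -0.0, -0.002, -0.001]
ft_force: [0.4, 0.4, 0.3]
grip_width: 1.005
grasp_force: 0.0
```

Run:
```python
from h import *
np.set_printoptions(precision=4,suppress=True)
T=cam("top");W=cam("wrist");S=cam("scene");o=get_obs();p=o["position"];print(p,o["ee_rot"])
def capc(C,g,x):
    q=np.round(proj(C,g)).astype(int);b=C[0][q[1]-x:q[1]+x,q[0]-x:q[0]+x]
    h=cv2.cvtColor(b,cv2.COLOR_RGB2HSV);m=((h[...,1]>70)&(h[...,0]>5)&(h[...,0]<28)&(h[...,2]>90))
    a=np.argwhere(m)[:,::-1]+q-x;return len(a),a.mean(0),a.min(0),a.max(0)
w=capc(W,(.536,-.3386,.122),60);print("W",w,proj(W,(.536,-.3386,.122)),proj(W,(.536,-.3386,.098)))
s=capc(S,(.536,-.3386,.11),12);print("S",s)
print("cap centroid tri",tri(W,w[1],S,s[1]))
# rod back upright? handle top in scene
q=proj(S,(.5033,-.1685,.2));print(q,S[0][int(q[1])-4:int(q[1])+5:2,int(q[0])].mean(1))
cv2.imwrite("pics/w3.png",W[0][...,::-1])
```

```text
[ 0.5356 -0.339   0.2095] [ 1.     -0.0001  0.0012  0.0007]
W (891, array([275.1616, 220.6319]), array([261, 202]), array([290, 238])) [275.4469 226.0591] [275.4305 213.7864]
S (130, array([183.7231, 272.9385]), array([178, 266]), array([189, 280]))
cap centroid tri (array([ 0.5359, -0.3388,  0.1128]), np.float64(0.0012017307332132753))
[233.1922 192.7469] [ 59.     222.6667 248.3333 248.6667 239.6667]
```

Call:
apply_moves --rows '[{"x": 0,"y": 0,"z": 30,"ax": 0,"ay": 0,"az": 0,"gripper": 0},{"x": 0,"y": 0,"z": 30,"ax": 0,"ay": 0,"az": 0,"gripper": 0},{"x": 0,"y": 0,"z": 30,"ax": 0,"ay": 0,"az": 0,"gripper": 0},{"x": 0,"y": 0,"z": 15,"ax": 0,"ay": 0,"az": 0,"gripper": 0},{"x": 0,"y": 0,"z": 0,"ax": 0,"ay": 0,"az": 0,"gripper": 0}]'

```text
clock: 18.25
position: [0.5337, -0.3382, 0.1001]
ee_rot: [1.0, -0.0, -0.002, -0.001]
ft_force: [-0.8, 0.6, -0.6]
grip_width: 1.001
grasp_force: 0.0
```

Call:
apply_moves --rows '[{"x": 0,"y": 0,"z": 0,"ax": 0,"ay": 0,"az": 0,"gripper": 0.5},{"x": 0,"y": 0,"z": 0,"ax": 0,"ay": 0,"az": 0,"gripper": 0.6},{"x": 0,"y": 0,"z": 0,"ax": 0,"ay": 0,"az": 0,"gripper": 0.65},{"x": 0,"y": 0,"z": 0,"ax": 0,"ay": 0,"az": 0,"gripper": 0.7},{"x": 0,"y": 0,"z": 0,"ax": 0,"ay": 0,"az": 0,"gripper": 0.75}]' --newtons 30

```text
clock: 18.67
position: [0.5353, -0.3392, 0.1035]
ee_rot: [1.0, -0.0, 0.001, 0.001]
ft_force: [-0.3, 0.2, 0.4]
grip_width: 0.3
grasp_force: 0.0
```

Call:
apply_moves --rows '[{"x": 0,"y": 0,"z": 0,"ax": 0,"ay": 0,"az": 0,"gripper": 0.85},{"x": 0,"y": 0,"z": 0,"ax": 0,"ay": 0,"az": 0,"gripper": 1},{"x": 0,"y": 0,"z": 0,"ax": 0,"ay": 0,"az": 0,"gripper": 1},{"x": 0,"y": 0,"z": 0,"ax": 0,"ay": 0,"az": 0,"gripper": 1}]'

```text
clock: 19.0
position: [0.5352, -0.3392, 0.1031]
ee_rot: [1.0, -0.0, 0.001, 0.0]
ft_force: [-1.5, -0.2, 5.8]
grip_width: 0.225
grasp_force: 29.3
```

Call:
apply_moves --rows '[{"x": 0,"y": 0,"z": -15,"ax": 0,"ay": 0,"az": 0,"gripper": 1},{"x": 0,"y": 0,"z": -25,"ax": 0,"ay": 0,"az": 0,"gripper": 1},{"x": 0,"y": 0,"z": -35,"ax": 0,"ay": 0,"az": 0,"gripper": 1},{"x": 0,"y": 0,"z": -38,"ax": 0,"ay": 0,"az": 0,"gripper": 1},{"x": 0,"y": 0,"z": -38,"ax": 0,"ay": 0,"az": 0,"gripper": 1}]'

```text
clock: 19.42
position: [0.5342, -0.3384, 0.2543]
ee_rot: [1.0, -0.0, -0.001, -0.0]
ft_force: [-0.7, -1.0, -0.2]
grip_width: 0.221
grasp_force: 29.4
```

Call:
apply_moves --rows '[{"x": 0,"y": 0,"z": -38,"ax": 0,"ay": 0,"az": 0,"gripper": 1},{"x": 0,"y": 0,"z": -30,"ax": 0,"ay": 0,"az": 0,"gripper": 1},{"x": 0,"y": 0,"z": -15,"ax": 0,"ay": 0,"az": 0,"gripper": 1},{"x": 0,"y": 0,"z": 0,"ax": 0,"ay": 0,"az": 0,"gripper": 1},{"x": 0,"y": 0,"z": 0,"ax": 0,"ay": 0,"az": 0,"gripper": 1}]'

```text
clock: 19.83
position: [0.5349, -0.3388, 0.3364]
ee_rot: [1.0, -0.0, 0.0, 0.0]
ft_force: [-0.4, -0.5, -1.0]
grip_width: 0.226
grasp_force: 29.4
```

Call:
apply_moves --rows '[{"x": 0,"y": -25,"z": 0,"ax": 0,"ay": 0,"az": 0,"gripper": 1},{"x": 0,"y": -38,"z": 0,"ax": 0,"ay": 0,"az": 0,"gripper": 1},{"x": 0,"y": -38,"z": 0,"ax": 0,"ay": 0,"az": 0,"gripper": 1},{"x": 0,"y": -38,"z": 0,"ax": 0,"ay": 0,"az": 0,"gripper": 1},{"x": 0,"y": -38,"z": 0,"ax": 0,"ay": 0,"az": 0,"gripper": 1}]'

```text
clock: 20.25
position: [0.5339, -0.1601, 0.3342]
ee_rot: [1.0, -0.0, -0.001, -0.0]
ft_force: [0.1, 0.2, -0.5]
grip_width: 0.221
grasp_force: 29.4
```

Call:
apply_moves --rows '[{"x": 0,"y": -38,"z": 0,"ax": 0,"ay": 0,"az": 0,"gripper": 1},{"x": 0,"y": -38,"z": 0,"ax": 0,"ay": 0,"az": 0,"gripper": 1},{"x": 0,"y": -38,"z": 0,"ax": 0,"ay": 0,"az": 0,"gripper": 1},{"x": 0,"y": -38,"z": 0,"ax": 0,"ay": 0,"az": 0,"gripper": 1},{"x": 0,"y": -38,"z": 0,"ax": 0,"ay": 0,"az": 0,"gripper": 1}]'

```text
clock: 20.67
position: [0.534, 0.0297, 0.3345]
ee_rot: [1.0, -0.0, -0.001, 0.0]
ft_force: [1.4, 0.8, -0.6]
grip_width: 0.226
grasp_force: 29.4
```

Call:
apply_moves --rows '[{"x": 0,"y": -38,"z": 0,"ax": 0,"ay": 0,"az": 0,"gripper": 1},{"x": 0,"y": -38,"z": 10,"ax": 0,"ay": 0,"az": 0,"gripper": 1},{"x": -4,"y": -30,"z": 20,"ax": 0,"ay": 0,"az": 0,"gripper": 1},{"x": -4,"y": -16,"z": 30,"ax": 0,"ay": 0,"az": 0,"gripper": 1},{"x": 0,"y": 0,"z": 20,"ax": 0,"ay": 0,"az": 0,"gripper": 1}]'

```text
clock: 21.08
position: [0.5242, 0.1548, 0.2526]
ee_rot: [1.0, 0.003, -0.002, -0.001]
ft_force: [-0.0, 0.4, -0.3]
grip_width: 0.22
grasp_force: 29.4
```

Call:
apply_moves --rows '[{"x": 0,"y": 0,"z": 0,"ax": 0,"ay": 0,"az": 0,"gripper": 1},{"x": 0,"y": 0,"z": 0,"ax": 0,"ay": 0,"az": 0,"gripper": 1},{"x": 0,"y": 0,"z": 0,"ax": 0,"ay": 0,"az": 0,"gripper": 1},{"x": 0,"y": 0,"z": 0,"ax": 0,"ay": 0,"az": 0,"gripper": 1}]'

```text
clock: 21.42
position: [0.5279, 0.1495, 0.2575]
ee_rot: [1.0, -0.001, 0.001, -0.0]
ft_force: [0.4, -0.5, -0.6]
grip_width: 0.223
grasp_force: 29.4
```

Run:
```python
from h import *
np.set_printoptions(precision=4,suppress=True)
W=cam("wrist");S=cam("scene");o=get_obs();p=o["position"];print(p,o["ee_rot"])
g=cv2.GaussianBlur(cv2.cvtColor(W[0],cv2.COLOR_RGB2GRAY),(3,3),0)
c=proj(W,(.5275,.2015,.084));print("a2 pred",c)
for k in range(3):
    P=[]
    for a in np.radians(np.arange(0,360,10)):
        r=np.arange(9,22,.5);uv=np.c_[c[0]+r*np.cos(a),c[1]+r*np.sin(a)].astype(np.float32)
        s=cv2.remap(g,uv[:,0],uv[:,1],1).ravel().astype(float);d=np.diff(s)
        if d.max()>8:P.append(uv[np.argmax(d)])
    e=cv2.fitEllipse(np.array(P));c=e[0]
print(len(P),e,onz(W,*c,.084))
b=p-np.array([0,0,.093]);print("tube bottom pred W,S",proj(W,b),proj(S,b))
u,v=proj(S,b).astype(int)
cv2.imwrite("pics/w4.png",np.hstack([cv2.resize(W[0][120:400,120:400],(400,400),interpolation=2),cv2.resize(S[0][v-75:v+25,u-50:u+50],(400,400),interpolation=2)])[...,::-1]);print(u-50,v-75)
```

```text
[0.5278 0.1497 0.2574] [ 1.     -0.001   0.0009 -0.0001]
a2 pred [215.0824 192.0268]
36 ((214.1243133544922, 191.93373107910156), (22.49573516845703, 25.913619995117188), 113.74684143066406) [0.5276 0.2023 0.084 ]
tube bottom pred W,S [275.1208 224.1915] [334.6627 148.6851]
284 73
```

View pics/w4.png

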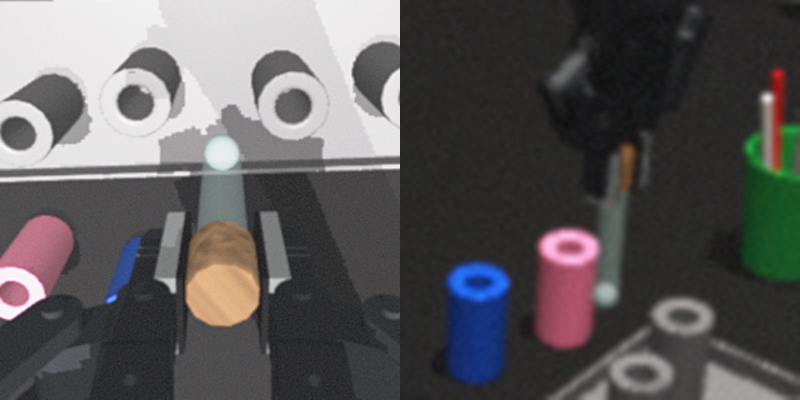

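The wrist crop shows the adapter-2 ring at (215,191) and the tube bottom at (275,227), with the tube plumb. The scene crop shows the tube clear and hanging straight. Next I'll position it over adapter 2.

Call:
apply_moves --rows '[{"x": 0,"y": -20,"z": 0,"ax": 0,"ay": 0,"az": 0,"gripper": 1},{"x": -0.5,"y": -20,"z": 0,"ax": 0,"ay": 0,"az": 0,"gripper": 1},{"x": 0,"y": -12,"z": 0,"ax": 0,"ay": 0,"az": 0,"gripper": 1},{"x": 0,"y": 0,"z": 20,"ax": 0,"ay": 0,"az": 0,"gripper": 1},{"x": 0,"y": 0,"z": 20,"ax": 0,"ay": 0,"az": 0,"gripper": 1}]'

```text
clock: 21.93
position: [0.5273, 0.2035, 0.2173]
ee_rot: [1.0, 0.0, 0.002, -0.001]
ft_force: [-0.3, -1.1, -1.3]
grip_width: 0.224
grasp_force: 29.5
```

Call:
apply_moves --rows '[{"x": 0,"y": 0,"z": 20,"ax": 0,"ay": 0,"az": 0,"gripper": 1},{"x": 0,"y": 0,"z": 10,"ax": 0,"ay": 0,"az": 0,"gripper": 1},{"x": 0,"y": 0,"z": 0,"ax": 0,"ay": 0,"az": 0,"gripper": 1},{"x": 0,"y": 0,"z": 0,"ax": 0,"ay": 0,"az": 0,"gripper": 1},{"x": 0,"y": 0,"z": 0,"ax": 0,"ay": 0,"az": 0,"gripper": 1}]'

```text
clock: 22.35
position: [0.5273, 0.2024, 0.1877]
ee_rot: [1.0, -0.0, 0.001, -0.0]
ft_force: [-0.1, 0.0, -0.6]
grip_width: 0.224
grasp_force: 29.5
```

Run:
```python
from h import *
np.set_printoptions(precision=4,suppress=True)
camera("top");W=cam("wrist");S=cam("scene");o=get_obs();p=o["position"];print(p,o["ee_rot"])
b=p-np.array([0,0,.093]);a=np.array([.5276,.2020,.084])
for n,C in(("W",W),("S",S)):print(n,"bottom",proj(C,b),"ring",proj(C,a),"px/mm x,y",proj(C,a+[.001,0,0])-proj(C,a),proj(C,a+[0,.001,0])-proj(C,a))
u,v=proj(S,a).astype(int);w,x=proj(W,a).astype(int);print(u-30,v-40,w-50,x-50)
cv2.imwrite("pics/w5.png",np.hstack([cv2.resize(W[0][x-50:x+50,w-50:w+50],(400,400),interpolation=2),cv2.resize(S[0][v-40:v+20,u-30:u+30],(400,400),interpolation=2)])[...,::-1])
```

```text
[0.5272 0.2024 0.1875] [ 1.     -0.0004  0.0009 -0.0002]
W bottom [275.5649 224.2117] ring [276.091  218.2854] px/mm x,y [ 0.0008 -1.3856] [-1.4677  0.0001]
S bottom [344.7077 161.9942] ring [344.4014 165.2297] px/mm x,y [0.2939 0.1498] [ 0.225  -0.1604]
314 125 226 168
```

View pics/w5.png

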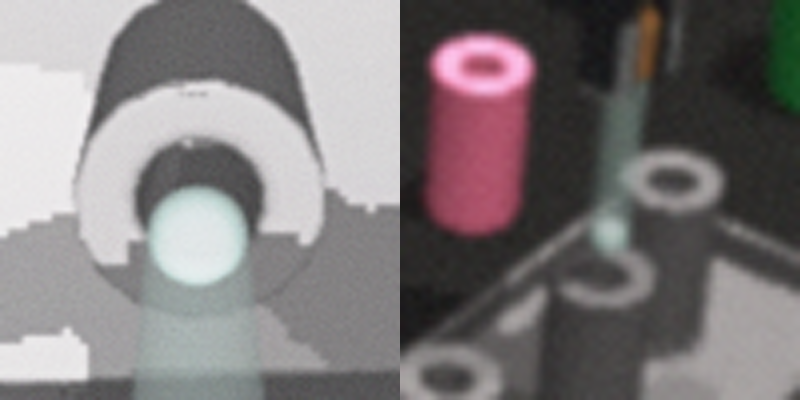

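The wrist crop shows the bore ring centred at (276,218.5) with the tube bottom straight over it. The scene crop agrees, with the bottom about 1 mm toward +x, so I'll nudge −1 mm and lower in steps.

Call:
apply_moves --rows '[{"x": -1,"y": 0.4,"z": 4,"ax": 0,"ay": 0,"az": 0,"gripper": 1},{"x": 0,"y": 0,"z": 6,"ax": 0,"ay": 0,"az": 0,"gripper": 1},{"x": 0,"y": 0,"z": 6,"ax": 0,"ay": 0,"az": 0,"gripper": 1},{"x": 0,"y": 0,"z": 6,"ax": 0,"ay": 0,"az": 0,"gripper": 1},{"x": 0,"y": 0,"z": 0,"ax": 0,"ay": 0,"az": 0,"gripper": 1}]'

```text
clock: 22.92
position: [0.5249, 0.2013, 0.1625]
ee_rot: [1.0, -0.0, -0.001, 0.0]
ft_force: [-0.7, 0.1, -0.5]
grip_width: 0.227
grasp_force: 29.5
```

Call:
apply_moves --rows '[{"x": 0.5,"y": 0,"z": 8,"ax": 0,"ay": 0,"az": 0,"gripper": 1},{"x": 0,"y": 0,"z": 8,"ax": 0,"ay": 0,"az": 0,"gripper": 1},{"x": 0,"y": 0,"z": 8,"ax": 0,"ay": 0,"az": 0,"gripper": 1},{"x": 0,"y": 0,"z": 6,"ax": 0,"ay": 0,"az": 0,"gripper": 1},{"x": 0,"y": 0,"z": 0,"ax": 0,"ay": 0,"az": 0,"gripper": 1}]'

```text
clock: 23.33
position: [0.5254, 0.2013, 0.1325]
ee_rot: [1.0, -0.0, -0.001, 0.0]
ft_force: [-0.1, -0.7, -0.5]
grip_width: 0.222
grasp_force: 29.5
```

Call:
apply_moves --rows '[{"x": 0,"y": 0,"z": 2,"ax": 0,"ay": 0,"az": 0,"gripper": 1},{"x": 0,"y": 0,"z": 2,"ax": 0,"ay": 0,"az": 0,"gripper": 1},{"x": 0,"y": 0,"z": 2,"ax": 0,"ay": 0,"az": 0,"gripper": 1},{"x": 0,"y": 0,"z": 2,"ax": 0,"ay": 0,"az": 0,"gripper": 1},{"x": 0,"y": 0,"z": 0,"ax": 0,"ay": 0,"az": 0,"gripper": 1}]'

```text
clock: 23.75
position: [0.5261, 0.2017, 0.126]
ee_rot: [1.0, -0.0, -0.0, 0.0]
ft_force: [1.6, 0.9, -0.4]
grip_width: 0.223
grasp_force: 29.5
```

Expected contact is at TCP ≈0.117.

Call:
apply_moves --rows '[{"x": 0,"y": 0,"z": 2,"ax": 0,"ay": 0,"az": 0,"gripper": 1},{"x": 0,"y": 0,"z": 2,"ax": 0,"ay": 0,"az": 0,"gripper": 1},{"x": 0,"y": 0,"z": 2,"ax": 0,"ay": 0,"az": 0,"gripper": 1},{"x": 0,"y": 0,"z": 1,"ax": 0,"ay": 0,"az": 0,"gripper": 1},{"x": 0,"y": 0,"z": 0,"ax": 0,"ay": 0,"az": 0,"gripper": 1}]'

```text
clock: 24.17
position: [0.526, 0.2017, 0.119]
ee_rot: [1.0, -0.0, -0.0, 0.0]
ft_force: [0.6, 0.2, -1.0]
grip_width: 0.227
grasp_force: 29.5
```

Call:
apply_moves --rows '[{"x": 0,"y": 0,"z": 0.7,"ax": 0,"ay": 0,"az": 0,"gripper": 1},{"x": 0,"y": 0,"z": 0.7,"ax": 0,"ay": 0,"az": 0,"gripper": 1},{"x": 0,"y": 0,"z": 0,"ax": 0,"ay": 0,"az": 0,"gripper": 1}]'

```text
clock: 24.42
position: [0.5261, 0.2017, 0.1178]
ee_rot: [1.0, -0.0, -0.0, 0.0]
ft_force: [-0.7, 0.1, -0.2]
grip_width: 0.222
grasp_force: 29.5
```

Call:
apply_moves --rows '[{"x": 0,"y": 0,"z": 0.7,"ax": 0,"ay": 0,"az": 0,"gripper": 1},{"x": 0,"y": 0,"z": 0.5,"ax": 0,"ay": 0,"az": 0,"gripper": 1},{"x": 0,"y": 0,"z": 0,"ax": 0,"ay": 0,"az": 0,"gripper": 1}]'

```text
clock: 24.67
position: [0.5265, 0.2018, 0.1171]
ee_rot: [1.0, -0.0, 0.0, -0.0]
ft_force: [-0.4, -0.9, 4.3]
grip_width: 0.221
grasp_force: 29.9
```

Contact came exactly at cushion height. Now release and retreat.

Call:
apply_moves --rows '[{"x": 0,"y": 0,"z": 0,"ax": 0,"ay": 0,"az": 0,"gripper": 0.7},{"x": 0,"y": 0,"z": 0,"ax": 0,"ay": 0,"az": 0,"gripper": 0.5},{"x": 0,"y": 0,"z": 0,"ax": 0,"ay": 0,"az": 0,"gripper": 0.2},{"x": 0,"y": 0,"z": 0,"ax": 0,"ay": 0,"az": 0,"gripper": 0.2},{"x": 0,"y": 0,"z": 0,"ax": 0,"ay": 0,"az": 0,"gripper": 0.2}]'

```text
clock: 25.08
position: [0.5261, 0.2017, 0.1166]
ee_rot: [1.0, -0.0, -0.0, 0.0]
ft_force: [0.5, -0.3, 0.1]
grip_width: 0.802
grasp_force: 0.0
```

Call:
apply_moves --rows '[{"x": 0,"y": 0,"z": -10,"ax": 0,"ay": 0,"az": 0,"gripper": 0.2},{"x": 0,"y": 0,"z": -25,"ax": 0,"ay": 0,"az": 0,"gripper": 0.2},{"x": 0,"y": 0,"z": -35,"ax": 0,"ay": 0,"az": 0,"gripper": 0.2},{"x": 0,"y": 0,"z": -35,"ax": 0,"ay": 0,"az": 0,"gripper": 0.2},{"x": 0,"y": 0,"z": -15,"ax": 0,"ay": 0,"az": 0,"gripper": 0.2}]'

```text
clock: 25.5
position: [0.5272, 0.2028, 0.2421]
ee_rot: [1.0, -0.0, 0.003, -0.001]
ft_force: [0.9, 0.4, -0.3]
grip_width: 0.802
grasp_force: 0.0
```

Call:
apply_moves --rows '[{"x": 0,"y": 0,"z": 0,"ax": 0,"ay": 0,"az": 0,"gripper": 0.2},{"x": 0,"y": 0,"z": 0,"ax": 0,"ay": 0,"az": 0,"gripper": 0.2},{"x": 0,"y": 0,"z": 0,"ax": 0,"ay": 0,"az": 0,"gripper": 0.2}]'

```text
clock: 25.75
position: [0.5258, 0.2015, 0.2362]
ee_rot: [1.0, -0.0, -0.0, 0.0]
ft_force: [-0.2, -0.1, 0.0]
grip_width: 0.8
grasp_force: 0.0
```

Run:
```python
from h import *
np.set_printoptions(precision=4,suppress=True)
S=cam("scene");W=cam("wrist");T=cam("top")
def cc(C,p,x,lo,hi,s):
    q=np.round(proj(C,p)).astype(int);h=cv2.cvtColor(C[0][q[1]-x:q[1]+x,q[0]-x:q[0]+x],cv2.COLOR_RGB2HSV)
    a=np.argwhere((h[...,0]>=lo)&(h[...,0]<=hi)&(h[...,1]>s)&(h[...,2]>80))[:,::-1]+q-x
    return len(a),(a.mean(0) if len(a) else None),proj(C,p)
s=cc(S,(.527,.202,.124),14,5,28,80);w=cc(W,(.527,.202,.124),40,5,28,80);print("cap S",s,"W",w)
if s[0] and w[0]:print(tri(S,s[1],W,w[1]))
g=cv2.cvtColor(T[0],cv2.COLOR_RGB2GRAY);m=(g>185).astype(np.uint8);n,l,st,c=cv2.connectedComponentsWithStats(m)
print("bottle cap",[c[i] for i in range(1,n) if 320<c[i][0]<350 and 125<c[i][1]<160 and st[i,4]>60])
q=proj(S,(.5033,-.1685,.2));print("rod top",q,S[0][int(q[1])-4:int(q[1])+5:2,int(q[0])].mean(1))
gw=cv2.cvtColor(W[0],cv2.COLOR_RGB2GRAY)
for a in((.508,.275),(.5275,.202),(.525,.106),(.5315,.031)):
    u,v=np.round(proj(W,(*a,.084))).astype(int);print(a,(u,v),gw[max(v,0),max(u-26,0):u+27:4] if 0<v<420 and 30<u<530 else "")
```

```text
cap S (86, array([344.4767, 153.7442]), array([345.5727, 153.015 ])) W (277, array([280.4585, 204.1516]), array([274.4346, 212.4839]))
(array([0.5305, 0.1968, 0.1245]), np.float64(0.005673095316821137))
bottle cap [array([338.2063, 142.2302])]
rod top [233.1922 192.7469] [ 56.3333 229.6667 251.     250.6667 243.    ]
(0.508, 0.275) (np.int64(186), np.int64(219)) [227 228 229 100  85  94  97  99  96  95 224 229 231  67]
(0.5275, 0.202) (np.int64(274), np.int64(196)) [197 209 209 148  88 111 130 141 144 129 119 162 214 199]
(0.525, 0.106) (np.int64(394), np.int64(199)) [210 212 209  97  99  97  94  89  84  74 224 229 228 225]
(0.5315, 0.031) (np.int64(488), np.int64(191)) [229 226 227  90  90  91  82  79  75  93 232 225 228 160]
```

```bash
python3 -c "
from workcell import *
print(hand_in())"
```

```text
the job is handed in; nothing more can be done
None
```

The job is handed in: the rod found the cushion in the adapter at y≈0.20 (second from the +y end), the rod is back in its stand, and the tube was lowered onto that cushion and released; no verdict came back, but the last pictures showed the tube, rod, bottle and adapters as they should be.

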